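# Change the bench air over to the spray line

### The job

Change the bench air over to the spray line: of the two valves with plain couplings, one has been left open, so first turn that one fully shut against its stop, then turn the valve of the branch with the filter bowl and little gauge fully open against its stop. The bench compressor cannot feed two lines, so never have both open at once; leave the other plain valve shut, do not force the levers, and leave the things standing about where they are.

Things in the scene. Friction and masses are not known exactly. Their poses are not given: they have to be found in the camera images.
- header: Air header fixed to the bench: grey pipe 48 mm thick, 690 mm long along own y, on 41 mm square posts at own y +-300 mm, main gauge on top. Origin on the bench under the middle of the three valve stems; own x away from the robot (yaw within 0.22 rad), y left. Pipe axis 50 mm behind the stems, 235 mm up (underside 211): it overhangs the levers, so lean the tool 30 to 45 degrees, its back to the robot.
- branch_a: First plain branch: 33 mm drop fittings 50 mm behind the stem, brass ball valve, outlet towards the robot a bare steel quick coupling 27 mm thick, ending 91 mm in front of the stem. Origin on the bench under the vertical lever stem; axes as the header. The branches sit at header y +145, 0, -145 mm in any order. In front of the stems all but the levers is below 100 mm.
- valve_a (a joint): Lever angle, rad: 0 shut against its stop (lever across, pointing to header +y, left), 1.571 open against its stop (lever in line, pointing to header -x, the robot); grows anticlockwise from above. All levers alike, level: black vinyl grip 21 mm wide, 11 mm thick, mid-height 124 mm above the bench, from 44 to 98 mm off the stem axis. Stays where left; rubs with 0.35 N m (5 N at the grip).
- grip_a (a point): Middle of the black grip of that lever, 71 mm from the stem axis, 124 mm above the bench; turns with the lever.
- branch_b: Second plain branch, which looks just like branch_a. Same origin and axes.
- valve_b (a joint): Lever angle of the second plain valve, 0 shut, 1.571 open, as valve_a. Of the two plain valves one is found open and the other shut.
- grip_b (a point): Middle of the grip of that lever, as grip_a.
- branch_spray: Spray branch: the same valve, then a 44 mm square aluminium filter with a clear bowl hanging below and a 41 mm round white-faced gauge facing up at its right side, 70 mm in front of the stem (top 98 mm above the bench), then a coupling ending 146 mm in front of the stem. Same origin and axes.
- valve_spray (a joint): Lever angle of the spray valve, 0 shut, 1.571 open, as valve_a. It is found shut.
- grip_spray (a point): Middle of the grip of that lever, as grip_a.
- figure_tall: Bystander: black cast standing figure, 92 mm high, 38 mm wide, origin under its foot; stands in front of the header.
- figure_squat: Bystander: squat black cast figure, 58 mm high, 60 mm wide; stands between two branches, below lever height.
- ink_tin: Bystander: steel ink tin, 68 mm across, 48 mm high; stands between two branches, below lever height.
- spanner: Bystander: 170 mm steel spanner lying in front of the header.
- mug: Bystander: white mug, 85 mm high, 78 mm across, standing on the right of the bench.
- brayer: Bystander: ink roller with wooden handle lying on the left of the bench, 38 mm high.

How it is judged:
On the way, in this order (a step that is already met when the one before it is completed fails the run):
1. the plain valve that was left open is shut (within 0.09 rad of its stop) while the spray valve is still shut (value of joint each of valve_a, valve_b below 0.09 rad and value of joint valve_spray below 0.2 rad), for 0.2 s.
2. the spray valve is open (within 0.09 rad of its stop) with both plain valves shut (value of joint valve_spray above 1.48 rad and value of joint each of valve_a, valve_b below 0.09 rad), for 0.2 s.
At the end, for the whole second after the job is handed in: Both plain-coupling valves are shut, their levers within 0.09 rad (5 degrees) of the shut stop; the spray valve is open, its lever within 0.09 rad of the open stop; every bystander is within 30 mm of where it stood (all of step 2 and distance of each of figure_tall, figure_squat, ink_tin, spanner, mug, brayer from where it was at the start of the episode below 0.03 m); the robot touches nothing.
It fails at once if the spray valve and a plain valve are both more than 0.3 rad open (value of joint valve_spray above 0.3 rad and value of joint any of valve_a, valve_b above 0.3 rad).
It fails at once if the plain valve that was shut is turned more than 0.3 rad open (value of joint valve_b above 0.3 rad).
It fails at once if a valve is forced: the fingers press on a lever or its branch with more than 60 N (contact force between the fingers and branch_a above 60 N or contact force between the fingers and branch_b above 60 N or contact force between the fingers and branch_spray above 60 N).
It fails at once if a standing figure or the mug is tipped more than 0.6 rad (angle between any of figure_tall, figure_squat, mug's own z axis and vertical above 0.6 rad).
It also fails if it takes over 48 s, if anything falls off the work surface, if the arm or the gripper's body presses on something with over 40 N, if the wrist force passes 120 N, or if a joint passes its speed limit or range.

### The arm

A 6-joint arm with a two-finger parallel gripper is mounted at the origin on the work surface. World frame = base frame: x ahead of the robot, y to its left, z up, the work surface at z = 0. Lengths are in m, angles in rad, forces in N, time in s.
With the tool pointing down it reaches from about 0.375 to 0.9 m from the base axis. Payload 3.1 kg.
Tool frame: the origin (TCP) lies between the finger pads; the fingertips stand manip.nose_length ahead of it and the grasp point (between the pads) lies 5 mm behind it (manip.nose_length is the distance from the TCP to the fingertips, in m); z points along the fingers, y is the line along which they close (so a half turn about z gives the same grasp; the last joint's range is limited). The gripper opens to 85 mm and grips with 20 to 120 N. Pads are 22 mm wide; open, the fingers measure 114 mm over their backs; the gripper's body (76 mm by 85 mm) begins 54 mm behind the grasp point. The pads swing forward as they close: fully open they stand 13 mm farther back than shut.
Start: joints at [1.103, 0.527, 1.433, -0, 1.181, -0.178], TCP at [0.178, 0.599, 0.211] pointing down, gripper open.
Joint ranges: [-3.08, 3.08], [-0.75, 2.2], [0.22, 2.44], [-1.43, 4.57], [0, 2.65], [-2.85, 2.85]. Speed limits (rad/s): [2.79, 2.79, 3.14, 3.14, 3.14, 3.14].

### API

Orientations are given as a unit quaternion [x, y, z, w].
In Python, from station import monitor, eyes, job, manip gives the robot as it stands.
- The arm moves only by the shell command python3 -m pendant 'ROWS' [FORCE]. ROWS is JSON, a list that holds one entry, the list of rows, each a list of 7 numbers: the shift along the tool's x, y, z as a fraction of full scale, then the turn, a rotation vector about the tool's x, y, z as a fraction of full scale, then the opening, from 0 (shut) to 1 (fully open). A call has 1 to 20 rows; each row shifts and turns the commanded pose from where the row before left it, along the tool's axes as they then stand; what a row does not reach is not made up. Full scale, the value 1, is 800 mm for a shift and 0.12 rad for a turn. A row lasts 1/10 s, in which the tool goes at most 50 mm and 8.59 degrees, less where a joint would pass 70% of its speed; a pose out of reach is approached as far as the arm can. A call with a number of a shift or a turn outside -1 to 1 is refused whole. A call with a gripper value outside its range is refused whole. The fingers move at their own pace and stop on an object; FORCE is the grip in N (left out, the last holds). Time passes only in rows, so rows that do not move let the fingers close. It gives the time, the measured TCP pose, the force, the opening and the grip force at its end, in the units of the state.
- monitor.sense(): the state, without advancing time (a new reading comes with each control period).
- eyes.snapshot(name): name is "scene" or "top" or "wrist"; returns a dict with "pixels" (420x560x3 uint8, red, green, blue), "depth" (420x560 float32, m along the optical axis (not along the pixel's ray), 0 where there is no reading), "intrinsics" (3x3 intrinsics, pixels), "eye" and "attitude" of the camera in the world. Camera axes: x right, y down, z forward; pixel columns grow to the right and rows downward; lengths in m; the calibration is good to about 2 mm. A picture is of the moment at which its call begins.
- job.sign_off(): hands the job in; it is judged then, once.
The state is a dict: "t": time; "q": joint angles; "qd": joint speeds; "tau": joint torques, N m; "tcp_pos": TCP position; "tool_rot": TCP orientation; "force": force on the tool from outside, world axes, zero at the start; "ft_torque": the same for the moment, N m; "finger_gap": opening from 0.0 (shut) to 1.0 (fully open); "gripper_force": force on a finger pad.
Only numpy, scipy, OpenCV 4.12 (cv2) and the standard library are available. Lean on these libraries where they do the work, as an engineer would, in place of code of your own. Each camera call takes 0.05 s, during which the arm holds its last target. There are 200 camera calls.

## Working session

There is one attempt and no reset: what is moved stays moved. The work goes in short steps, Python scripts to look and compute and a shell command to move; the robot and the scene stay as the last step left them, time stands still between calls to the robot, and variables do not carry over. Pictures are saved under pics/ and viewed, at most 10 in all, crops included, and the job is handed in when it is done.

```bash
mkdir -p pics; python3 - <<'E'
from station import monitor, eyes, job, manip
import numpy as np, cv2
s=monitor.sense(); print(s, manip.nose_length)
for n in ("top","scene"):
    d=eyes.snapshot(n); cv2.imwrite(f"pics/{n}0.png",d["pixels"][:,:,::-1]); np.savez(f"{n}0.npz",**d)
    print(n,d["intrinsics"],d["eye"],d["attitude"])
E
```

```text
{'t': 0.0, 'q': array([ 1.10352017e+00,  5.28455747e-01,  1.43388092e+00,  4.10113980e-06,
        1.18140145e+00, -1.78495827e-01]), 'qd': array([ 0.00107783,  0.00283045, -0.00040439, -0.00048744,  0.00078535,
        0.00079392]), 'tau': array([ 1.14545583e-04, -4.42349946e+01, -1.78022522e+01, -2.47319131e-04,
        8.59510998e-03, -2.46893652e-07]), 'tcp_pos': array([0.17761552, 0.59845138, 0.20994687]), 'tool_rot': array([ 1.43889657e-01,  9.89593157e-01, -1.01669603e-03, -3.42181379e-04]), 'force': array([-0.36363999,  0.53993926,  0.21953319]), 'ft_torque': array([ 0.01423334, -0.03509564, -0.03639893]), 'gripper_force': 0.0, 'finger_gap': 1.004330394231892} 0.014
top [[539.05482795   0.         286.87589031]
 [  0.         539.05482795 206.25085589]
 [  0.           0.           1.        ]] [0.28076516 0.00522542 1.57919961] [ 0.70840794 -0.70130537  0.05592734 -0.05657824]
scene [[536.96406179   0.         285.31373993]
 [  0.         536.96406179 203.30367009]
 [  0.           0.           1.        ]] [ 0.63841283 -0.89125957  1.12544645] [ 0.93062036  0.05515511 -0.02896269 -0.36064501]
```

View pics/top0.png

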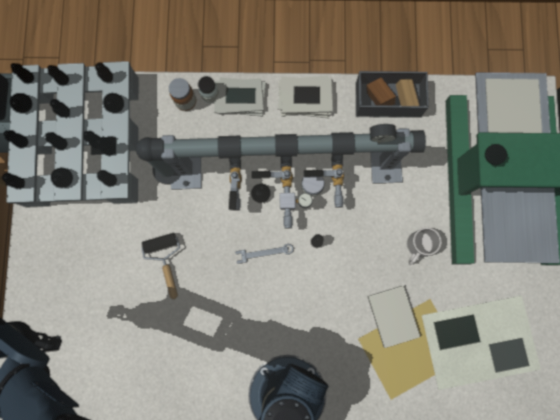

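View pics/scene0.png

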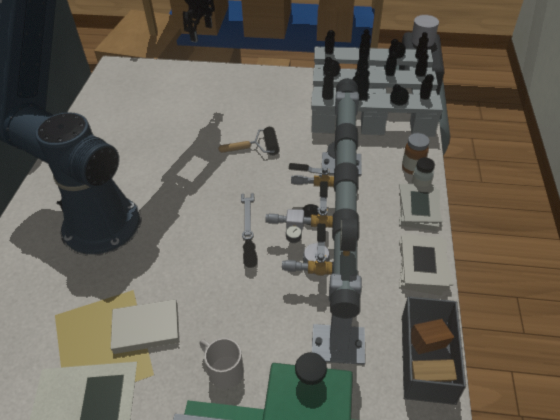

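The top view shows three branches. The left one is plain, with its lever at about (234,190) pointing at the robot, so it is open. The middle one is the spray branch, with the filter at (288,201), the gauge at (305,200) and its lever left at (262,175). The right one is plain and shut, lever at (315,174). Next I'll measure them.

```bash
cat > h.py <<'E'
import numpy as np, cv2
from scipy.spatial.transform import Rotation as R
def cloud(d):
    K=d["intrinsics"]; z=d["depth"]; v,u=np.indices(z.shape)
    p=np.stack([(u-K[0,2])/K[0,0]*z,(v-K[1,2])/K[1,1]*z,z],-1)
    return p@R.from_quat(d["attitude"]).as_matrix().T+d["eye"]
E
python3 - <<'E'
from h import *
d=np.load("top0.npz"); P=cloud(d); I=d["pixels"].astype(int)
m=(P[...,2]>.115)&(P[...,2]<.14)&(d["depth"]>0); 
w=np.zeros_like(m); w[150:215,215:350]=1
g=m&w&(I.max(-1)<60)
n,l,st,c=cv2.connectedComponentsWithStats(g.astype(np.uint8))
for i in range(1,n):
    if st[i,4]>8:
        q=P[l==i]; print("grip",c[i],st[i],q.mean(0),q.min(0),q.max(0))
# pipe axis
m=(P[...,2]>.24)&(P[...,2]<.265); m[:130]=0;m[165:]=0;m[:,:165]=0;m[:,370:]=0
q=P[m]; vx,vy,x0,y0=cv2.fitLine(q[:,:2].astype(np.float32),cv2.DIST_HUBER,0,.01,.01).ravel()
yaw=np.arctan2(-vx,vy) if vy>0 else np.arctan2(vx,-vy); print("pipe",x0,y0,"yaw",yaw)
# brass
b=(I[...,0]>I[...,2]+40)&w&(P[...,2]>.08)&(P[...,2]<.16)
n,l,st,c=cv2.connectedComponentsWithStats(b.astype(np.uint8))
for i in range(1,n):
    if st[i,4]>8: print("brass",c[i],st[i,4],P[l==i].mean(0))
for nme,(u0,v0,u1,v1) in dict(tall=(308,230,328,250),squat=(248,180,272,205),tin=(300,180,328,196),gauge=(297,192,313,208),filt=(280,192,296,208)).items():
    q=P[v0:v1,u0:u1].reshape(-1,3); q=q[(q[:,2]>.03)&(q[:,2]<.115)]; print(nme,np.median(q,0),q.max(0))
im=cv2.resize(d["pixels"][130:230,210:350,::-1],None,fx=5.6,fy=5.6,interpolation=2); cv2.imwrite("pics/crop1.png",im)
E
```

```text
grip [336.75   156.8125] [334 155   8   4  16] [ 0.6544806  -0.12910766  0.12542121] [ 0.65079882 -0.14179948  0.11513583] [ 0.65931351 -0.12141383  0.13992615]
grip [285.64705882 158.52941176] [282 157   8   4  17] [0.64780903 0.01250875 0.12681354] [0.64444467 0.00326107 0.11632268] [0.6523527  0.02272284 0.13984411]
grip [233.94117647 159.94117647] [230 158   8   5  17] [0.64211759 0.1554227  0.12777901] [0.63845935 0.14735187 0.11670968] [0.64836202 0.16564972 0.13872289]
grip [260.26923077 174.16346154] [252 171  19   7 104] [0.60245917 0.08186169 0.12862873] [0.59376382 0.05515437 0.12196823] [0.61202589 0.10491864 0.13617935]
grip [313.48039216 172.92156863] [304 170  19   7 102] [ 0.60749768 -0.06457069  0.1283196 ] [ 0.59776848 -0.08832342  0.11983704] [ 0.61682085 -0.03835095  0.13981791]
grip [232.89583333 200.04166667] [230 192   7  17  96] [0.52937784 0.15524847 0.12918925] [0.50611556 0.1468738  0.12142027] [0.55225483 0.16339771 0.13727096]
pipe 0.652407 0.000112734735 yaw 0.03743584
brass [336.51724138 166.37931034] 29 [ 0.63530249 -0.131426    0.09180939]
brass [285.34482759 167.93103448] 29 [0.62882217 0.01321877 0.09409851]
brass [234.64285714 169.32142857] 28 [0.62408717 0.1565533  0.09092767]
brass [337.20967742 180.4516129 ] 62 [ 0.5943437  -0.13302971  0.09342635]
brass [286.32758621 181.98275862] 58 [0.5888045  0.01005463 0.0920398 ]
tall [ 0.42658209 -0.07686029  0.06928294] [ 0.44549175 -0.06213562  0.09486356]
squat [0.56975176 0.08613754 0.04000136] [0.594735   0.11318293 0.06424581]
tin [ 0.58660873 -0.06413096  0.04641506] [ 0.60722165 -0.02882909  0.09681301]
gauge [ 0.53802816 -0.04269675  0.09114629] [ 0.57176159 -0.02034956  0.1015554 ]
filt [0.53661906 0.00762266 0.09678646] [0.5618142  0.02737497 0.10596155]
```

View pics/crop1.png

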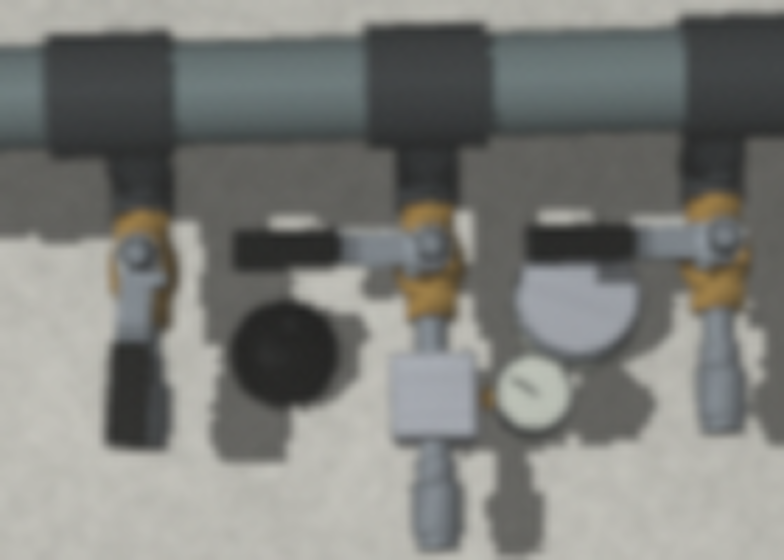

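The crop confirms it: the left plain lever is open, the spray lever (middle) is shut, and the right plain lever is shut. The bystanders all sit below lever height. I'll push the levers with shut fingers leaned at 38°, so first I orient the tool and close the gripper.

```bash
cat >> h.py <<'E'
def rot(s): return R.from_quat(s["tool_rot"]).as_matrix()
def tip(s): return s["tcp_pos"]+0.014*rot(s)[:,2]
def plan(s,pts,step=.04):
    "rows (tool axes, fraction) from the sensed tip through world tip points"
    M=rot(s); p=tip(s); print("tip",p.round(4),"z",M[:,2].round(3),"y",M[:,1].round(3),"F",s["force"].round(1),"t",s["t"])
    for t in pts:
        t=np.array(t); n=max(1,int(np.ceil(np.linalg.norm(t-p)/step)))
        print(t.round(3),n,"x",(M.T@(t-p)/n/.8).round(4).tolist()); p=t
SL=np.array([.600,.1565]); SM=np.array([.6052,.0109]); YAW=.037
def u(f): f=f+YAW; return np.array([-np.sin(f),np.cos(f)])
def du(f): f=f+YAW; return np.array([-np.cos(f),-np.sin(f)])
E
python3 -m pendant '[[[0,0,-0.02,0,0,-0.917,0],[0,0,-0.02,0,0,-0.917,0],[0,0,-0.02,0,0,-0.917,0],[0,0,0,0,-0.917,0,0],[0,0,0,0,-0.917,0,0],[0,0,0,0,-0.917,0,0],[0,0,0,0,-0.917,0,0],[0,0,0,0,-0.917,0,0],[0,0,0,0,-0.917,0,0],[0,0,0,0,0,0,0]]]'
python3 - <<'E'
from h import *; from station import monitor
plan(monitor.sense(),[(.44,.115,.23),(.525,.115,.16),(.525,.115,.118)])
E
```

```text
t: 1.1
tcp_pos: [0.175, 0.5976, 0.2559]
tool_rot: [-0.022, 0.946, 0.004, 0.323]
force: [0.0, -0.4, -0.1]
finger_gap: 0.002
gripper_force: 0.0
tip [0.1835 0.5979 0.2448] z [ 0.611  0.023 -0.791] y [-0.045  0.999 -0.006] F [ 0.  -0.4 -0.1] t 1.1
[0.44  0.115 0.23 ] 14 x [-0.0156, -0.0441, 0.0141]
[0.525 0.115 0.16 ] 3 x [-0.0101, -0.0014, 0.0447]
[0.525 0.115 0.118] 2 x [0.0161, 0.0002, 0.0208]
```

```bash
python3 -m pendant '[[[-0.0156,-0.0441,0.0141,0,0,0,0],[-0.0156,-0.0441,0.0141,0,0,0,0],[-0.0156,-0.0441,0.0141,0,0,0,0],[-0.0156,-0.0441,0.0141,0,0,0,0],[-0.0156,-0.0441,0.0141,0,0,0,0],[-0.0156,-0.0441,0.0141,0,0,0,0],[-0.0156,-0.0441,0.0141,0,0,0,0],[-0.0156,-0.0441,0.0141,0,0,0,0],[-0.0156,-0.0441,0.0141,0,0,0,0],[-0.0156,-0.0441,0.0141,0,0,0,0],[-0.0156,-0.0441,0.0141,0,0,0,0],[-0.0156,-0.0441,0.0141,0,0,0,0],[-0.0156,-0.0441,0.0141,0,0,0,0],[-0.0156,-0.0441,0.0141,0,0,0,0],[0,0,0,0,0,0,0],[0,0,0,0,0,0,0]]]'
python3 - <<'E'
from h import *; from station import monitor, eyes
s=monitor.sense()
plan(s,[(.525,.115,.16),(.525,.115,.118)])
w=eyes.snapshot("wrist"); cv2.imwrite("pics/w1.png",w["pixels"][:,:,::-1])
d=eyes.snapshot("scene"); cv2.imwrite("pics/s1.png",cv2.resize(d["pixels"][100:310,180:460,::-1],None,fx=2.8,fy=2.8))
# fingertip extent in tool frame from the wrist and scene clouds
for n,c in (("w",w),("s",d)):
    q=(cloud(c).reshape(-1,3)[c["depth"].ravel()>0]-s["tcp_pos"])@rot(s)
    q=q[(abs(q[:,0])<.03)&(abs(q[:,1])<.04)&(q[:,2]>-.03)&(q[:,2]<.03)]
    if len(q): print(n,len(q),np.percentile(q,[2,50,98],axis=0).round(4))
E
```

```text
t: 2.7
tcp_pos: [0.4073, 0.1603, 0.2398]
tool_rot: [-0.02, 0.949, 0.009, 0.316]
force: [0.2, 0.6, -0.3]
finger_gap: -0.002
gripper_force: 0.0
tip [0.4157 0.1607 0.2286] z [ 0.599  0.029 -0.8  ] y [-0.043  0.999  0.004] F [ 0.2  0.6 -0.3] t 2.7
[0.525 0.115 0.16 ] 4 x [-0.014, -0.0158, 0.0372]
[0.525 0.115 0.118] 2 x [0.0157, -0.0001, 0.021]
w 269 [[ 0.007  -0.0115 -0.0299]
 [ 0.0112 -0.0002 -0.0278]
 [ 0.012   0.0114 -0.0241]]
s 25 [[-0.0103 -0.0148 -0.0297]
 [-0.003  -0.0089 -0.025 ]
 [ 0.0108  0.0046 -0.02  ]]
```

View pics/w1.png

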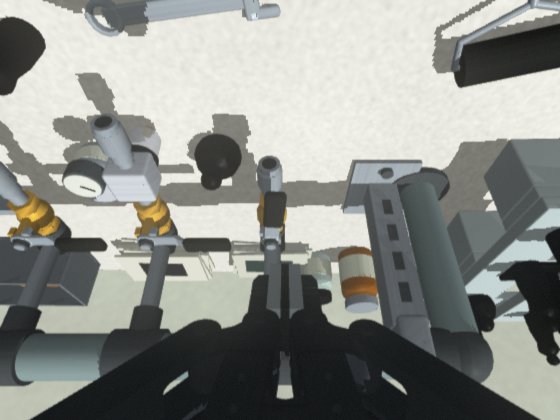

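View pics/s1.png

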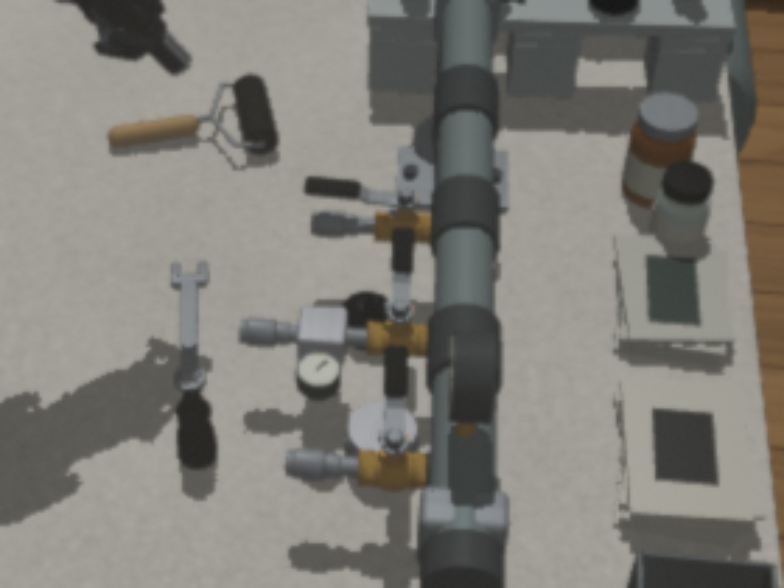

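The wrist view shows the shut fingers at about (285,300), in line with the left branch, its lever at (270,230). The scene crop shows every valve untouched and the gripper tip at (185,65). I'll check that tip against projection, then go on.

```bash
python3 - <<'E'
from h import *; from station import monitor
s=monitor.sense(); d=np.load("scene0.npz")
M=R.from_quat(d["attitude"]).as_matrix()
for p in (tip(s),(.425,-.077,.09)):
    c=M.T@(p-d["eye"]); q=d["intrinsics"]@c/c[2]; print(q, (q[:2]-[180,100])*2.8)
E
python3 -m pendant '[[[-0.014,-0.0158,0.0372,0,0,0,0],[-0.014,-0.0158,0.0372,0,0,0,0],[-0.014,-0.0158,0.0372,0,0,0,0],[0,0,0,0,0,0,0]]]'
python3 - <<'E'
from h import *; from station import monitor
s=monitor.sense()
plan(s,[(.525,.115,.15),(.525,.115,.118)])
E
```

```text
[254.72773247 131.32420864   1.        ] [209.2376509  87.7077842]
[246.29126265 237.0200136    1.        ] [185.61553542 383.65603809]
t: 3.2
tcp_pos: [0.4946, 0.1309, 0.1964]
tool_rot: [-0.02, 0.95, 0.006, 0.31]
force: [0.2, 1.0, 0.2]
finger_gap: 0.002
gripper_force: 0.0
tip [0.5029 0.1312 0.1851] z [ 0.589  0.023 -0.808] y [-0.042  0.999 -0.002] F [0.2 1.  0.2] t 3.2
[0.525 0.115 0.15 ] 2 x [0.0021, -0.0107, 0.0256]
[0.525 0.115 0.118] 1 x [0.0236, 0.0001, 0.0323]
```

The visible tip doesn't match the projection, so I'm checking the real fingertip location with an overlay.

```bash
python3 - <<'E'
from h import *; from station import monitor, eyes
s=monitor.sense(); d=eyes.snapshot("scene"); t=eyes.snapshot("top")
out=[]
for c in (d,t):
    im=c["pixels"][:,:,::-1].copy(); im=cv2.resize(im,None,fx=4,fy=4); M=R.from_quat(c["attitude"]).as_matrix()
    for k,z in enumerate((.014,0,-.03)):
        p=s["tcp_pos"]+z*rot(s)[:,2]; e=M.T@(p-c["eye"]); q=(c["intrinsics"]@e/e[2])[:2]*4
        if k==1: o=q.astype(int)
        cv2.circle(im,tuple(int(v) for v in q),4,[(0,0,255),(0,255,0),(255,0,0)][k],-1)
    out.append(cv2.resize(im[o[1]-150:o[1]+150,o[0]-200:o[0]+200],(400,300)))
cv2.imwrite("pics/ov.png",np.hstack(out))
q=(cloud(d).reshape(-1,3)[d["depth"].ravel()>0]-s["tcp_pos"])@rot(s)
q=q[(abs(q[:,0])<.03)&(abs(q[:,1])<.04)&(q[:,2]>-.06)&(q[:,2]<.03)]
print(np.percentile(q,[2,50,98,100],axis=0).round(4)); print(np.histogram(q[:,2],bins=np.arange(-.06,.035,.005)))
E
```

```text
[[-0.0102 -0.0185 -0.0583]
 [-0.0046 -0.011  -0.0409]
 [ 0.0086  0.0057 -0.022 ]
 [ 0.0097  0.0109 -0.0189]]
(array([ 9, 21, 20, 16, 18, 17, 12, 11,  1,  0,  0,  0,  0,  0,  0,  0,  0,
        0]), array([-6.00000000e-02, -5.50000000e-02, -5.00000000e-02, -4.50000000e-02,
       -4.00000000e-02, -3.50000000e-02, -3.00000000e-02, -2.50000000e-02,
       -2.00000000e-02, -1.50000000e-02, -1.00000000e-02, -5.00000000e-03,
       -2.77555756e-17,  5.00000000e-03,  1.00000000e-02,  1.50000000e-02,
        2.00000000e-02,  2.50000000e-02,  3.00000000e-02]))
```

View pics/ov.png

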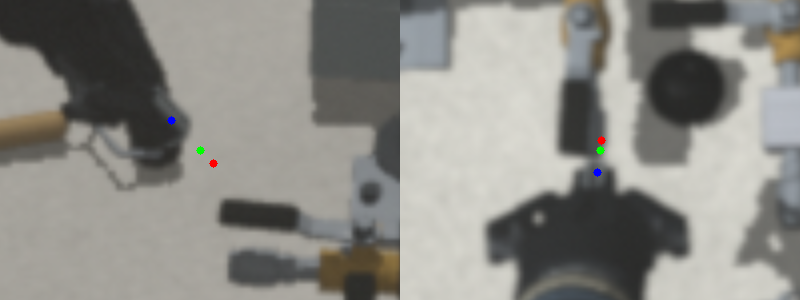

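```bash
python3 - <<'E'
from h import *; from station import monitor, eyes
s=monitor.sense(); w=eyes.snapshot("wrist"); M=R.from_quat(w["attitude"]).as_matrix(); r=rot(s)
print(s["qd"].round(3),s["tcp_pos"],"cam in tool",r.T@(w["eye"]-s["tcp_pos"]))
for z in (.014,0,-.02,-.04,-.06):
  for x in (0,.011):
    p=s["tcp_pos"]+r@[x,0.008,z]; e=M.T@(p-w["eye"]); print(z,x,(w["intrinsics"]@e/e[2])[:2].round(),e[2].round(4))
D=w["depth"]
for c in (276,293): print(c,[(v,round(float(D[v,c]),3)) for v in range(250,330,6)])
q=(cloud(w)-s["tcp_pos"])@r
for v in range(256,330,6): print(v,q[v,276].round(4),w["pixels"][v,276])
# static check: left grip in wrist cloud, world
P=cloud(w); I=w["pixels"].astype(int); g=(P[...,2]>.118)&(P[...,2]<.14)&(I.max(-1)<60)&(abs(P[...,0]-.53)<.05)&(abs(P[...,1]-.155)<.05)
print(g.sum(),P[g].mean(0) if g.any() else 0,P[g].min(0),P[g].max(0))
E
```

```text
[ 0.011 -0.03   0.04   0.005  0.002 -0.006] [0.49045727 0.13130902 0.19622612] cam in tool [ 8.34603590e-02  1.56465006e-05 -1.63511620e-01]
0.014 0 [299. 249.] 0.1949
0.014 0.011 [299. 231.] 0.1914
0 0 [300. 261.] 0.1817
0 0.011 [300. 241.] 0.1781
-0.02 0 [302. 280.] 0.1628
-0.02 0.011 [302. 259.] 0.1592
-0.04 0 [304. 305.] 0.1438
-0.04 0.011 [304. 282.] 0.1403
-0.06 0 [307. 338.] 0.1249
-0.06 0.011 [307. 312.] 0.1214
276 [(250, 0.558), (256, 0.553), (262, 0.56), (268, 0.149), (274, 0.144), (280, 0.141), (286, 0.136), (292, 0.132), (298, 0.128), (304, 0.125), (310, 0.123), (316, 0.117), (322, 0.113), (328, 0.111)]
293 [(250, 0.36), (256, 0.358), (262, 0.353), (268, 0.15), (274, 0.145), (280, 0.141), (286, 0.135), (292, 0.132), (298, 0.128), (304, 0.125), (310, 0.124), (316, 0.117), (322, 0.113), (328, 0.111)]
256 [-0.1639 -0.0133  0.3369] [130 133 122]
262 [-0.1759 -0.0134  0.3396] [210 214 198]
268 [ 0.0119 -0.0036 -0.0303] [85 90 90]
274 [ 0.012  -0.0034 -0.0355] [87 91 90]
280 [ 0.0112 -0.0034 -0.039 ] [85 90 90]
286 [ 0.0118 -0.0032 -0.0445] [82 87 87]
292 [ 0.0116 -0.0031 -0.0484] [82 86 87]
298 [ 0.0119 -0.003  -0.053 ] [81 86 85]
304 [ 0.0111 -0.003  -0.0556] [81 87 87]
310 [ 0.0106 -0.0029 -0.0584] [102 107 109]
316 [ 0.0124 -0.0028 -0.0645] [35 38 36]
322 [ 0.013  -0.0027 -0.0685] [29 32 32]
328 [ 0.0125 -0.0026 -0.0709] [28 30 31]
327 [0.5191403  0.14880546 0.12700525] [0.50224098 0.14475277 0.1221472 ] [0.55225563 0.16167315 0.12988099]
```

Three cameras agree that the visible finger ends about 25 mm *behind* the reported TCP, not 14 mm ahead of it. I'll use the seen tip. The approach pocket is clear under either reading, and contact force will confirm which is right.

```bash
sed -i 's/+0.014\*rot/-0.024*rot/' h.py; python3 - <<'E'
from h import *; from station import monitor
s=monitor.sense()
plan(s,[(.50,.115,.16),(.525,.115,.116)])
E
```

```text
tip [0.4755 0.1309 0.2158] z [ 0.587  0.024 -0.809] y [-0.043  0.999 -0.002] F [-0.9  1.1 -0.4] t 3.35
[0.5   0.115 0.16 ] 2 x [0.0085, -0.0105, 0.037]
[0.525 0.115 0.116] 2 x [0.0035, -0.0006, 0.0314]
```

```bash
python3 -m pendant '[[[0.0085,-0.0105,0.037,0,0,0,0],[0.0085,-0.0105,0.037,0,0,0,0],[0.0035,0,0.0314,0,0,0,0],[0.0035,0,0.0314,0,0,0,0],[0,0,0,0,0,0,0],[0,0,0,0,0,0,0]]]'
python3 - <<'E'
from h import *; from station import monitor, eyes
s=monitor.sense()
M=rot(s)
pts=[]
for k,f in enumerate(np.radians([85,70,55,40,25,12])):
    e=.024-.003*k/5
    p=SL+.074*u(f)+e*du(f); pts.append((p[0],p[1],.116))
plan(s,pts,.02)
d=eyes.snapshot("scene"); t=eyes.snapshot("top")
cv2.imwrite("pics/c2.png",np.hstack([cv2.resize(d["pixels"][130:280,230:380,::-1],(400,400)),cv2.resize(t["pixels"][130:250,200:320,::-1],(400,400))]))
E
```

```text
t: 3.95
tcp_pos: [0.5517, 0.1238, 0.1363]
tool_rot: [-0.019, 0.96, 0.0, 0.279]
force: [0.0, -0.9, -0.1]
finger_gap: 0.003
gripper_force: 0.0
tip [0.5389 0.1235 0.1566] z [ 0.535  0.012 -0.845] y [-0.037  0.999 -0.01 ] F [ 0.  -0.9 -0.1] t 3.95
[0.525 0.136 0.116] 3 x [0.0138, 0.0057, 0.0112]
[0.522 0.157 0.116] 2 x [0.0008, 0.013, -0.0007]
[0.525 0.178 0.116] 2 x [-0.0021, 0.0128, 0.0012]
[0.534 0.196 0.116] 2 x [-0.0049, 0.0117, 0.003]
[0.547 0.213 0.116] 2 x [-0.0073, 0.0097, 0.0045]
[0.562 0.223 0.116] 1 x [-0.0158, 0.0126, 0.0099]
```

View pics/c2.png

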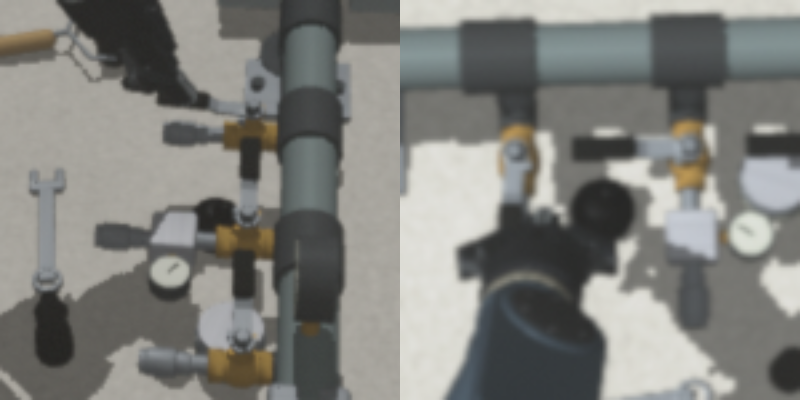

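The fingers stand just right of the left lever, still above it (scene: finger end at about (190,100)). The tilt is drifting, so I'm checking the joints.

```bash
python3 - <<'E'
from station import monitor
s=monitor.sense(); print(s["q"].round(3),s["qd"].round(3),s["tcp_pos"],s["t"])
E
python3 -m pendant '[[[0,0,0,0,-0.8,0,0],[0.01,-0.005,0.01,0,0,0,0],[0.01,-0.005,0.01,0,0,0,0],[0,0,0,0,0,0,0],[0,0,0,0,0,0,0]]]'
python3 - <<'E'
from h import *; from station import monitor
s=monitor.sense(); print(s["q"].round(3),s["qd"].round(3)); plan(s,[(.525,.115,.114)])
E
```

```text
[ 2.300e-02  4.780e-01  2.097e+00 -1.081e+00  1.000e-03 -5.060e-01] [-0.005 -0.003 -0.005  0.     0.     0.002] [0.5515686  0.12362264 0.13678178] 4.05
t: 4.55
tcp_pos: [0.5652, 0.1202, 0.1503]
tool_rot: [-0.018, 0.956, -0.001, 0.294]
force: [-0.2, -0.4, -0.2]
finger_gap: -0.001
gripper_force: 0.0
[ 1.700e-02  4.630e-01  2.081e+00 -1.222e+00  1.000e-03 -3.700e-01] [ 0.002 -0.002 -0.005 -0.001 -0.002  0.002]
tip [0.5517 0.12   0.1701] z [ 0.563  0.009 -0.827] y [-0.034  0.999 -0.013] F [-0.2 -0.4 -0.2] t 4.55
[0.525 0.115 0.114] 2 x [0.0336, -0.0021, 0.0196]
```

Joint 5 is at its limit (0), which caps the lean at about 0.6 rad here. The left lever's arc is well in front of the pipe, so less lean is fine there. I'll back off to about 0.4 rad.

```bash
python3 -m pendant '[[[0,0,0,0,0.4,0,0],[0,0,0,0,0.4,0,0],[0,0,0,0,0.4,0,0],[0,0,0,0,0.4,0,0],[0,0,0,0,0.4,0,0],[0,0,0,0,0,0,0],[0,0,0,0,0,0,0]]]'
python3 - <<'E'
from h import *; from station import monitor
s=monitor.sense(); print(s["q"].round(3),s["qd"].round(3)); plan(s,[(.525,.115,.114)])
E
```

```text
t: 5.25
tcp_pos: [0.57, 0.1084, 0.1528]
tool_rot: [-0.011, 0.97, -0.021, 0.244]
force: [-0.4, 0.8, 0.8]
finger_gap: 0.002
gripper_force: 0.0
[ 0.021  0.449  1.986 -0.215  0.219 -1.374] [ 0.001  0.001  0.022 -0.002  0.005 -0.005]
tip [0.5587 0.1093 0.174 ] z [ 0.473 -0.036 -0.88 ] y [-0.01   0.999 -0.047] F [-0.4  0.8  0.8] t 5.25
[0.525 0.115 0.114] 2 x [0.0361, 0.0055, 0.0229]
```

```bash
python3 -m pendant '[[[0.018,0.003,0.0115,0,0.4,0,0],[0.018,0.003,0.0115,0,0.4,0,0],[0.018,0.003,0.0115,0,0.2,0,0],[0.018,0.003,0.0115,0,0,0,0],[0,0,0,0,0,0,0],[0,0,0,0,0,0,0]]]'
cat > pl.py <<'E'
from h import *; from station import monitor
s=monitor.sense(); print(s["q"].round(3)); pts=[]
for k,f in enumerate(np.radians([85,70,55,40,25,12])):
    p=SL+.074*u(f)+(.024-.003*k/5)*du(f); pts.append((p[0],p[1],.114))
plan(s,pts,.02)
E
python3 pl.py
```

```text
t: 5.85
tcp_pos: [0.5322, 0.1151, 0.095]
tool_rot: [-0.01, 0.983, -0.022, 0.184]
force: [0.4, -0.1, -0.4]
finger_gap: 0.002
gripper_force: 0.0
[ 0.04   0.536  2.019 -0.246  0.223 -1.321]
tip [0.5235 0.1161 0.1173] z [ 0.363 -0.04  -0.931] y [-0.011  0.999 -0.047] F [ 0.4 -0.1 -0.4] t 5.85
[0.525 0.136 0.114] 2 x [-0.0004, 0.0127, 0.0017]
[0.522 0.157 0.114] 2 x [0.0011, 0.0129, -0.0011]
[0.525 0.178 0.114] 2 x [-0.0021, 0.0128, 0.0002]
[0.534 0.196 0.114] 2 x [-0.0052, 0.0118, 0.0014]
[0.547 0.213 0.114] 2 x [-0.0079, 0.0099, 0.0026]
[0.562 0.223 0.114] 1 x [-0.0173, 0.0131, 0.0061]
```

```bash
python3 -m pendant '[[[0,0.0127,0.002,0,0,0,0],[0,0.0127,0.002,0,0,0,0],[0.001,0.0129,-0.001,0,0,0,0],[0.001,0.0129,-0.001,0,0,0,0],[-0.002,0.0128,0,0,0,0,0],[-0.002,0.0128,0,0,0,0,0]]]'
python3 pl.py; python3 - <<'E'
from station import eyes; import cv2,numpy as np
d=eyes.snapshot("scene"); t=eyes.snapshot("top")
cv2.imwrite("pics/c3.png",np.hstack([cv2.resize(d["pixels"][130:280,230:380,::-1],(400,400)),cv2.resize(t["pixels"][130:250,200:320,::-1],(400,400))]))
E
```

```text
t: 6.45
tcp_pos: [0.5347, 0.1755, 0.0923]
tool_rot: [-0.009, 0.982, -0.023, 0.185]
force: [0.9, -6.3, -0.3]
finger_gap: -0.001
gripper_force: 2.4
[ 0.179  0.559  1.963 -0.393  0.279 -1.051]
tip [0.526  0.1765 0.1146] z [ 0.363 -0.041 -0.931] y [-0.009  0.999 -0.048] F [ 0.9 -6.3 -0.3] t 6.45
[0.525 0.136 0.114] 3 x [0.001, -0.0167, 0.0008]
[0.522 0.157 0.114] 2 x [0.0011, 0.0129, -0.0011]
[0.525 0.178 0.114] 2 x [-0.0021, 0.0128, 0.0002]
[0.534 0.196 0.114] 2 x [-0.0052, 0.0118, 0.0014]
[0.547 0.213 0.114] 2 x [-0.0079, 0.0099, 0.0026]
[0.562 0.223 0.114] 1 x [-0.0173, 0.0131, 0.0061]
```

View pics/c3.png

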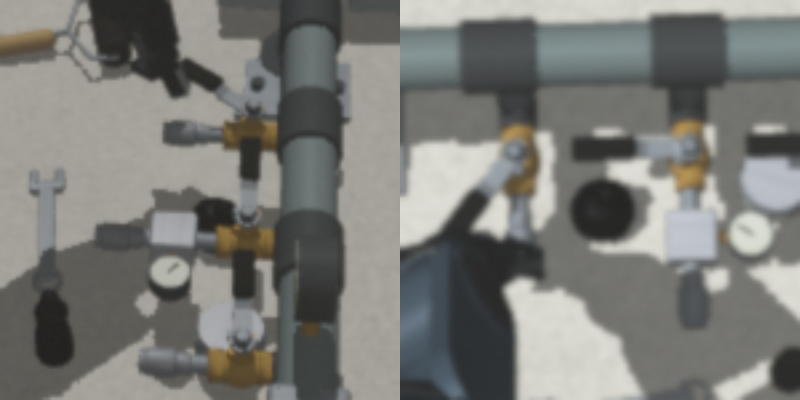

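The lever is following (now at about 55°, force 6 N). Continuing along the arc.

```bash
python3 -m pendant '[[[-0.005,0.0118,0.0014,0,0,0,0],[-0.005,0.0118,0.0014,0,0,0,0],[-0.0079,0.0099,0.0026,0,0,0,0],[-0.0079,0.0099,0.0026,0,0,0,0],[-0.0173,0.0131,0.0061,0,0,0,0]]]'
sed -i 's/85,70,55,40,25,12/12,5,0,-3/; s/.024-.003\*k\/5/.021/; s/,.02)$/,.01)/' pl.py; python3 pl.py
```

```text
t: 7.05
tcp_pos: [0.5662, 0.2199, 0.0902]
tool_rot: [-0.009, 0.983, -0.024, 0.181]
force: [-4.2, -4.8, -1.4]
finger_gap: -0.003
gripper_force: 2.9
[ 0.257  0.601  1.84  -0.365  0.382 -1.015]
tip [0.5576 0.2209 0.1126] z [ 0.356 -0.044 -0.934] y [-0.009  0.999 -0.051] F [-4.2 -4.8 -1.4] t 7.05
[0.562 0.223 0.114] 1 x [-0.0053, 0.0026, -0.0001]
[0.57  0.227 0.114] 1 x [-0.01, 0.0051, 0.0035]
[0.576 0.23  0.114] 1 x [-0.0074, 0.0029, 0.0027]
[0.58  0.231 0.114] 1 x [-0.0045, 0.0014, 0.0017]
```

```bash
python3 -m pendant '[[[-0.0053,0.0026,0,0,0,0,0],[-0.008,0.004,0.003,0,0,0,0],[-0.008,0.003,0.003,0,0,0,0],[0,0,0,0,0,0,0]]]'
python3 pl.py; cat > ang.py <<'E'
from h import *; from station import eyes
for n in ("top","scene"):
    d=eyes.snapshot(n); P=cloud(d); I=d["pixels"].astype(int)
    for nm,S in (("L",SL),("M",SM),("R",SM+.145*np.array([np.sin(YAW),-np.cos(YAW)]))):
        v=P[...,:2]-S; r=np.hypot(v[...,0],v[...,1])
        m=(P[...,2]>.118)&(P[...,2]<.136)&(r>.042)&(r<.1)&(I.max(-1)<60)
        a=np.arctan2(-v[m][:,0],v[m][:,1])-YAW; a=a[(a>-.4)&(a<2)]
        print(n,nm,len(a),np.median(a).round(3) if len(a) else None)
E
python3 ang.py
```

```text
t: 7.45
tcp_pos: [0.5859, 0.2291, 0.0918]
tool_rot: [-0.009, 0.983, -0.023, 0.183]
force: [-3.0, -2.5, -3.7]
finger_gap: 0.0
gripper_force: 2.0
[ 0.263  0.616  1.788 -0.34   0.411 -1.036]
tip [0.5773 0.2301 0.1141] z [ 0.36  -0.041 -0.932] y [-0.01   0.999 -0.048] F [-3.  -2.5 -3.7] t 7.45
[0.562 0.223 0.114] 2 x [0.0093, -0.0042, -0.0033]
[0.57  0.227 0.114] 1 x [-0.0099, 0.0051, 0.0036]
[0.576 0.23  0.114] 1 x [-0.0074, 0.0029, 0.0027]
[0.58  0.231 0.114] 1 x [-0.0045, 0.0014, 0.0017]
top L 105 0.018
top M 93 0.005
top R 87 0.011
scene L 109 0.073
scene M 91 -0.009
scene R 121 -0.004
```

```bash
python3 -m pendant '[[[-0.004,0,0.0015,0,0,0,0],[0,0,0,0,0,0,0]]]'; python3 -m pendant '[[[-0.002,0,0.001,0,0,0,0],[0,0,0,0,0,0,0]]]'; python3 ang.py
```

```text
t: 7.75
tcp_pos: [0.5876, 0.2295, 0.0919]
tool_rot: [-0.009, 0.983, -0.023, 0.182]
force: [-7.6, -1.3, -2.5]
finger_gap: -0.001
gripper_force: 4.2
t: 7.95
tcp_pos: [0.5879, 0.2294, 0.0916]
tool_rot: [-0.009, 0.983, -0.023, 0.181]
force: [-11.7, -0.1, 1.1]
finger_gap: -0.002
gripper_force: 5.4
top L 104 -0.0
top M 95 0.003
top R 87 0.014
scene L 117 0.025
scene M 91 -0.009
scene R 120 -0.003
```

Shut: force rises to 12 N with no further motion, and the angle reads about 0. Now I'll withdraw and lift.

```bash
python3 - <<'E'
from h import *; from station import monitor
s=monitor.sense(); plan(s,[(.545,.225,.125),(.53,.21,.21),(.55,.086,.225)],.035)
E
```

```text
tip [0.5793 0.2304 0.1139] z [ 0.356 -0.042 -0.934] y [-0.01   0.999 -0.049] F [-12.2  -0.5   1.4] t 8.05
[0.545 0.225 0.125] 2 x [0.0176, -0.0035, -0.0139]
[0.53 0.21 0.21] 3 x [-0.0066, -0.0079, -0.035]
[0.55  0.086 0.225] 4 x [-0.0065, -0.039, -0.0005]
```

```bash
python3 -m pendant '[[[0.0176,-0.0035,-0.0139,0,0,0,0],[0.0176,-0.0035,-0.0139,0,0,0,0],[-0.0066,-0.0079,-0.035,0,0,0,0],[-0.0066,-0.0079,-0.035,0,0,0,0],[-0.0066,-0.0079,-0.035,0,0,0,0],[-0.0065,-0.039,0,0,0,0,0],[-0.0065,-0.039,0,0,0,0,0],[-0.0065,-0.039,0,0,0,0,0],[-0.0065,-0.039,0,0,0,0,0],[0,0,0,0,0,0,0],[0,0,0,0,-0.5,0,0],[0,0,0,0,-0.5,0,0],[0,0,0,0,-0.5,0,0],[0,0,0,0,-0.4,0,0],[0,0,0,0,0,0,0]]]'
python3 ang.py; python3 - <<'E'
from h import *; from station import monitor
s=monitor.sense(); print(s["q"].round(3)); plan(s,[(.572,.086,.205),(.640,.086,.116)],.02)
E
```

```text
t: 9.55
tcp_pos: [0.5632, 0.0861, 0.2022]
tool_rot: [-0.012, 0.955, -0.02, 0.296]
force: [-0.7, 0.2, -0.4]
finger_gap: 0.001
gripper_force: 0.0
top L 87 -0.014
top M 93 0.002
top R 86 0.013
scene L 77 -0.02
scene M 82 -0.01
scene R 114 0.002
[-0.039  0.342  2.048 -0.066  0.147 -1.573]
tip [0.5516 0.0866 0.2229] z [ 0.568 -0.032 -0.823] y [-0.011  0.999 -0.047] F [ 0.1 -0.5  0.2] t 9.65
[0.572 0.086 0.205] 2 x [-0.0042, 0.0, 0.0165]
[0.64  0.086 0.116] 6 x [-0.0012, 0.0007, 0.0233]
```

The left valve stays shut. Now I'll insert the finger behind the spray lever, half way first.

```bash
python3 -m pendant '[[[-0.0042,0,0.0165,0,0,0,0],[-0.0042,0,0.0165,0,0,0,0],[-0.0012,0,0.0233,0,0,0,0],[-0.0012,0,0.0233,0,0,0,0],[-0.0012,0,0.0233,0,0,0,0],[0,0,0,0,0,0,0],[0,0,0,0,0,0,0]]]'
python3 - <<'E'
from h import *; from station import monitor
s=monitor.sense(); print(s["q"].round(3)); plan(s,[(.640,.086,.116)],.015)
E
```

```text
t: 10.35
tcp_pos: [0.6186, 0.0828, 0.1384]
tool_rot: [-0.012, 0.955, -0.021, 0.295]
force: [0.3, -0.2, -0.3]
finger_gap: -0.001
gripper_force: 0.0
[-0.041  0.525  1.981 -0.262  0.037 -1.378]
tip [0.605  0.0836 0.1583] z [ 0.564 -0.033 -0.825] y [-0.011  0.999 -0.047] F [ 0.3 -0.2 -0.3] t 10.35
[0.64  0.086 0.116] 4 x [-0.0016, 0.0012, 0.017]
```

```bash
python3 -m pendant '[[[-0.01,0,0,0,0.35,0,0],[0,0,-0.004,0,0.3,0,0],[0,0,0,0,0,0,0]]]'
python3 - <<'E'
from h import *; from station import monitor
s=monitor.sense(); print(s["q"].round(3)); plan(s,[(.617,.086,.158),(.639,.086,.119)],.015)
E
```

```text
t: 10.65
tcp_pos: [0.625, 0.0835, 0.1489]
tool_rot: [-0.011, 0.965, -0.021, 0.26]
force: [0.3, 0.6, -0.3]
finger_gap: 0.003
gripper_force: 0.0
[-0.036  0.503  1.903 -0.082  0.209 -1.554]
tip [0.613  0.0843 0.1696] z [ 0.503 -0.035 -0.863] y [-0.01   0.999 -0.046] F [ 0.3  0.6 -0.3] t 10.65
[0.617 0.086 0.158] 1 x [0.0028, 0.0027, 0.015]
[0.639 0.086 0.119] 3 x [0.0002, 0.0007, 0.0186]
```

```bash
python3 -m pendant '[[[0.0028,0.0027,0.015,0,-0.35,0,0],[0,0,0.0186,0,0,0,0],[0,0,0.0186,0,0,0,0],[0,0,0,0,0,0,0]]]'
python3 - <<'E'
from h import *; from station import monitor,eyes
s=monitor.sense(); print(s["q"].round(3)); plan(s,[(.639,.086,.119)],.015)
d=eyes.snapshot("scene"); w=eyes.snapshot("wrist")
cv2.imwrite("pics/c4.png",np.hstack([cv2.resize(d["pixels"][130:280,250:400,::-1],(400,400)),cv2.resize(w["pixels"][140:,80:480,::-1],(400,280))[:, :] if 0 else cv2.resize(w["pixels"][100:400,130:430,::-1],(400,400))]))
E
```

```text
t: 11.05
tcp_pos: [0.6424, 0.084, 0.1085]
tool_rot: [-0.012, 0.96, -0.021, 0.277]
force: [-0.2, 0.6, 0.1]
finger_gap: 0.005
gripper_force: 0.0
[-0.035  0.598  1.913 -0.221  0.068 -1.414]
tip [0.6296 0.0848 0.1288] z [ 0.533 -0.034 -0.845] y [-0.011  0.999 -0.047] F [-0.2  0.6  0.1] t 11.05
[0.639 0.086 0.119] 1 x [-0.0035, 0.002, 0.0166]
```

View pics/c4.png

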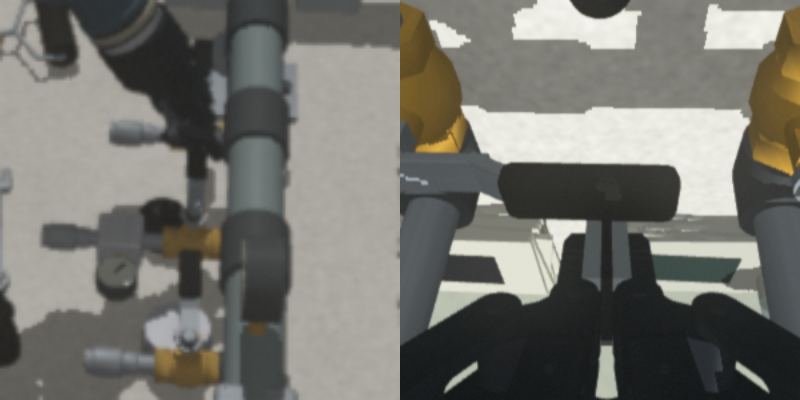

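The wrist view shows the spray grip (590,190 in the crop) hiding the fingertips, so the fingers are behind the lever, clear of the pipe. I'll take the last bit of depth and then plan the sweep.

```bash
python3 -m pendant '[[[-0.0035,0.002,0.014,0,0,0,0],[0,0,0,0,0,0,0]]]'
cat > pl2.py <<'E'
import sys; from h import *; from station import monitor
s=monitor.sense(); print(s["q"].round(3)); pts=[]
for a in map(float,sys.argv[1:]):
    f=np.radians(a); p=SM+.074*u(f)-(.033-.008*min(a,45)/45)*du(f); pts.append((p[0],p[1],.118))
plan(s,pts,.02)
E
python3 pl2.py 0 15 30 45 60 75 90
```

```text
t: 11.35
tcp_pos: [0.6517, 0.0854, 0.1023]
tool_rot: [-0.012, 0.96, -0.021, 0.279]
force: [0.0, 0.2, -0.2]
finger_gap: 0.001
gripper_force: 0.0
[-0.031  0.617  1.895 -0.264  0.065 -1.368]
tip [0.6388 0.0862 0.1226] z [ 0.536 -0.034 -0.844] y [-0.011  0.999 -0.047] F [ 0.   0.2 -0.2] t 11.35
[0.635 0.086 0.118] 1 x [0.0066, 0.0001, 0.0026]
[0.612 0.091 0.118] 2 x [0.0121, 0.003, -0.0078]
[0.589 0.088 0.118] 2 x [0.0122, -0.0013, -0.0077]
[0.568 0.08  0.118] 2 x [0.0114, -0.0053, -0.007]
[0.551 0.068 0.118] 2 x [0.009, -0.0074, -0.0053]
[0.539 0.052 0.118] 2 x [0.0071, -0.0098, -0.004]
[0.53  0.033 0.118] 2 x [0.0048, -0.0116, -0.0024]
```

```bash
python3 -m pendant '[[[0.0066,0,0.004,0,0,0,0],[0.0121,0.003,-0.0078,0,0.2,0,0],[0.0121,0.003,-0.0078,0,0.2,0,0],[0.0122,-0.0013,-0.0077,0,0.2,0,0],[0.0122,-0.0013,-0.0077,0,0.2,0,0]]]'
python3 pl2.py 30 45 60 75 90; python3 ang.py
```

```text
t: 11.85
tcp_pos: [0.6058, 0.0876, 0.101]
tool_rot: [-0.011, 0.971, -0.021, 0.236]
force: [6.4, -1.7, 0.3]
finger_gap: 0.003
gripper_force: 2.3
[-0.026  0.577  1.94  -0.163  0.148 -1.463]
tip [0.5948 0.0884 0.1223] z [ 0.459 -0.036 -0.887] y [-0.011  0.999 -0.046] F [ 6.4 -1.7  0.3] t 11.85
[0.589 0.088 0.118] 1 x [0.0086, 0.0002, 0.0016]
[0.568 0.08  0.118] 2 x [0.012, -0.0053, -0.0059]
[0.551 0.068 0.118] 2 x [0.0094, -0.0074, -0.0045]
[0.539 0.052 0.118] 2 x [0.0074, -0.0098, -0.0033]
[0.53  0.033 0.118] 2 x [0.005, -0.0116, -0.002]
top L 86 -0.02
top M 0 None
top R 85 0.014
scene L 78 -0.021
scene M 103 0.507
scene R 122 0.01
```

The spray lever is following (0.51 rad) and the others are shut. Continuing.

```bash
python3 -m pendant '[[[0.0086,0,0.003,0,0.15,0,0],[0.012,-0.0053,-0.0055,0,0.15,0,0],[0.012,-0.0053,-0.0055,0,0.15,0,0],[0.0094,-0.0074,-0.004,0,0.15,0,0],[0.0094,-0.0074,-0.004,0,0.1,0,0],[0.0074,-0.0098,-0.003,0,0,0,0],[0.0074,-0.0098,-0.003,0,0,0,0]]]'
python3 pl2.py 75 82 90 93; python3 ang.py
```

```text
t: 12.65
tcp_pos: [0.5495, 0.0506, 0.0953]
tool_rot: [-0.01, 0.981, -0.022, 0.193]
force: [4.8, 3.7, -0.6]
finger_gap: -0.002
gripper_force: 2.3
[-0.113  0.538  2.027  0.02   0.185 -1.723]
tip [0.5404 0.0515 0.1175] z [ 0.38  -0.039 -0.924] y [-0.011  0.999 -0.047] F [ 4.8  3.7 -0.6] t 12.65
[0.539 0.052 0.118] 1 x [0.0018, 0.0003, -0.0014]
[0.534 0.043 0.118] 1 x [0.0055, -0.0104, -0.0017]
[0.53  0.033 0.118] 1 x [0.0048, -0.0127, -0.0013]
[0.529 0.029 0.118] 1 x [0.0014, -0.0049, -0.0003]
top L 80 -0.014
top M 40 1.321
top R 85 0.01
scene L 75 -0.025
scene M 146 1.41
scene R 109 0.004
```

```bash
python3 -m pendant '[[[0.0055,-0.01,-0.002,0,0,0,0],[0.004,-0.009,-0.002,0,0,0,0],[0,0,0,0,0,0,0]]]'
python3 pl2.py 90 93; python3 ang.py|grep M; python3 -m pendant '[[[0,-0.003,0,0,0,0,0],[0,0,0,0,0,0,0]]]'
```

```text
t: 13.05
tcp_pos: [0.5385, 0.0354, 0.0947]
tool_rot: [-0.009, 0.982, -0.022, 0.19]
force: [0.2, 0.1, 0.6]
finger_gap: -0.003
gripper_force: 0.0
[-0.153  0.531  2.053  0.105  0.175 -1.842]
tip [0.5295 0.0363 0.1169] z [ 0.373 -0.039 -0.927] y [-0.01   0.999 -0.046] F [0.2 0.1 0.6] t 13.05
[0.53  0.033 0.118] 1 x [-0.0013, -0.004, -0.0007]
[0.529 0.029 0.118] 1 x [0.0014, -0.0049, -0.0003]
top M 60 1.505
scene M 153 1.609
t: 13.35
tcp_pos: [0.5382, 0.0335, 0.0945]
tool_rot: [-0.01, 0.982, -0.021, 0.189]
force: [-0.9, 3.2, 0.8]
finger_gap: 0.002
gripper_force: 1.6
```

```bash
python3 -m pendant '[[[0,-0.004,0,0,0,0,0],[0,0,0,0,0,0,0]]]'; python3 -m pendant '[[[0,-0.003,0,0,0,0,0],[0,0,0,0,0,0,0]]]';python3 -m pendant '[[[0,-0.002,0,0,0,0,0],[0,0,0,0,0,0,0]]]'; python3 ang.py
```

```text
t: 13.55
tcp_pos: [0.5377, 0.0302, 0.0945]
tool_rot: [-0.01, 0.982, -0.021, 0.189]
force: [-2.7, 5.1, -0.9]
finger_gap: 0.002
gripper_force: 2.2
t: 13.75
tcp_pos: [0.5376, 0.0277, 0.0945]
tool_rot: [-0.01, 0.982, -0.021, 0.189]
force: [-2.6, 4.3, -1.3]
finger_gap: 0.001
gripper_force: 2.0
t: 13.95
tcp_pos: [0.5375, 0.0272, 0.0946]
tool_rot: [-0.01, 0.982, -0.021, 0.189]
force: [-0.6, 9.9, -0.3]
finger_gap: 0.001
gripper_force: 5.1
top L 83 -0.015
top M 61 1.599
top R 85 0.013
scene L 77 -0.02
scene M 149 1.708
scene R 112 0.002
```

```bash
python3 -m pendant '[[[0,-0.002,0,0,0,0,0],[0,0,0,0,0,0,0]]]'; python3 -m pendant '[[[0,0.015,0,0,0,0,0],[0.004,0.015,-0.02,0,0,0,0],[0,0,-0.04,0,0,0,0],[0,0,-0.05,0,0,0,0],[0.02,0,-0.05,0,0,0,0],[0.03,0,-0.05,0,0,0,0],[0,0,0,0,0,0,0],[0,0,0,0,0,0,0]]]'; python3 ang.py; python3 - <<'E'
from h import *; from station import eyes
d=eyes.snapshot("top"); s=eyes.snapshot("scene")
cv2.imwrite("pics/end.png",np.hstack([cv2.resize(d["pixels"][120:270,140:440,::-1],(500,250)),cv2.resize(s["pixels"][100:310,180:390,::-1],(250,250))]))
E
```

```text
t: 14.25
tcp_pos: [0.5374, 0.0269, 0.0946]
tool_rot: [-0.011, 0.982, -0.02, 0.188]
force: [-0.1, 17.7, -0.1]
finger_gap: 0.003
gripper_force: 8.9
t: 15.05
tcp_pos: [0.4373, 0.053, 0.2355]
tool_rot: [-0.009, 0.981, -0.023, 0.193]
force: [-0.3, -0.4, 0.9]
finger_gap: 0.0
gripper_force: 0.0
top L 91 -0.017
top M 97 1.597
top R 89 0.012
scene L 79 -0.02
scene M 111 1.727
scene R 109 0.003
```

View pics/end.png

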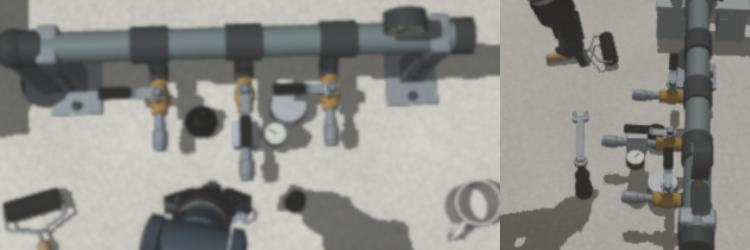

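The final view shows the left and right plain levers across (shut) and the spray lever in line (open) at (245,130). The bystanders look in place and the arm is clear.

```bash
python3 -c "
from station import job; print(job.sign_off())"
```

```text
the job is handed in; nothing more can be done
None
```

The job is handed in at about 15 s: the left plain valve is shut against its stop, then the spray valve was opened against its stop; the right plain valve was left shut, pushing force stayed under 20 N, nothing else looks moved, and no verdict came back.

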